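# Park the spare eyepieces in the dock

### The arm

A 7-joint arm with a two-finger parallel gripper is mounted at the origin on a cart in front of the work surface, level with it; the furniture and walls round the work are solid. World frame = base frame: x ahead of the robot, y to its left, z up, the work surface at z = 0. Lengths are in m, angles in degrees, forces in N, time in s.
With the tool pointing down it reaches from about 0.4 to 0.75 m from the base axis. Payload 19.5 kg.
Tool frame: the origin (TCP) lies between the finger pads; the fingertips stand 8 mm ahead of it and the grasp point (between the pads) lies 11 mm behind it; z points along the fingers, y is the line along which they close (so a half turn about z gives the same grasp; the last joint's range is limited). The gripper opens to 85 mm and grips with 20 to 120 N. Pads are 22 mm wide; open, the fingers measure 114 mm over their backs; the gripper's body (76 mm by 85 mm) begins 54 mm behind the grasp point. The pads swing forward as they close: fully open they stand 13 mm farther back than shut.
Start: joints at [62.069, 40.479, -1.581, 85.061, 1.261, 54.483, -4.326], TCP at [0.248, -0.519, 0.203] pointing down, gripper open.
Joint ranges: [-155.06, 155.06], [-18.47, 123.98], [-90, 86.84], [0, 140.48], [-83.41, 263.41], [0, 116], [-161.91, 161.91]. Speed limits (degrees/s): [108.29, 108.29, 147.25, 147.25, 172.46, 172.46, 172.46].

### API

Orientations are given as a 3x3 rotation matrix whose columns are the frame's x, y, z axes.
In Python, from rig import bot gives the robot as it stands.
- The arm moves only by the tool arm_command, never from a script. Its argument "deltas" is a list of rows, each an object with "dp": the shift along the tool's x, y, z in units of 0.15 m (1.0 is 0.15 m), a list of three; "dr": the turn, a rotation vector about the tool's x, y, z in units of 45 degrees (1.0 is 45 degrees), a list of three. In form: [{"dp": [dx, dy, dz], "dr": [wx, wy, wz]}, ...]. A call has 1 to 12 rows; each row is the pose to reach, as a shift and turn from the pose commanded when the call began, along the tool's axes at that moment; what a row does not reach only later rows make up. A row lasts 1/12 s, in which the tool goes at most 41.7 mm and 7.16 degrees, less where a joint would pass 70% of its speed; a pose out of reach is approached as far as the arm can. A call with a number of a shift or a turn outside -1 to 1 is refused whole. A call with a gripper value outside its range is refused whole. "fingers" is the opening, from -1 (shut) to 1 (fully open), so that 0 is half open, set as the call begins (left out, the last holds). The fingers move at their own pace and stop on an object; "grip_force" is the grip in N (left out, the last holds). Time passes only in rows, so rows that repeat a pose let the fingers close. It gives the time, the measured TCP pose, the force, the opening and the grip force at its end, in the units of the state.
- bot.state(): the state, without advancing time (a new reading comes with each control period).
- bot.capture(name): name is "scene" or "top" or "wrist"; returns a dict with "image" (400x640x3 uint8, red, green, blue), "K" (3x3 intrinsics, pixels), "origin" and "orientation" of the camera in the world. Camera axes: x right, y down, z forward; pixel columns grow to the right and rows downward; lengths in m; the calibration is good to about 2 mm. A picture is of the moment at which its call begins. There is no depth.
- bot.job_done(): hands the job in; it is judged then, once.
The state is a dict: "clock": time; "qpos": joint angles; "joint_vel": joint speeds; "joint_efforts": joint torques, N m; "position": TCP position; "orientation": TCP orientation; "ft_force": force on the tool from outside, world axes, zero at the start; "ft_torque": the same for the moment, N m; "gripper_width": opening from 0.0 (shut) to 1.0 (fully open); "grasp_force": force on a finger pad.
Only numpy, scipy, OpenCV 4.12 (cv2) and the standard library are available. Lean on these libraries where they do the work, as an engineer would, in place of code of your own. Each camera call takes 0.05 s, during which the arm holds its last target. There are 200 camera calls.

### The job

Push the three short black spare eyepieces across the desk, one at a time, through the narrow gate of the aluminium parking dock, so that all three end up standing in its slot behind the gate. Only push them with the fingertips or the outside of the fingers: do not lift or tip them. Leave the taller eyepiece, the folding loupe and the brass lock plug where they are.

Things in the scene. Friction and masses are not known exactly. Their poses are not given: they have to be found in the camera images.
- eyepiece_a: Short black spare eyepiece, a round barrel standing upright, loose on the desk: 32 mm in diameter, 27 mm high, about 70 g, one of three alike. Origin at the centre of its underside (on the desk, z = 0), z up.
- eyepiece_b: Short black spare eyepiece, a round barrel standing upright, loose on the desk: 32 mm in diameter, 27 mm high, about 70 g, one of three alike. Origin at the centre of its underside (on the desk, z = 0), z up.
- eyepiece_c: Short black spare eyepiece, a round barrel standing upright, loose on the desk: 32 mm in diameter, 27 mm high, about 70 g, one of three alike. Origin at the centre of its underside (on the desk, z = 0), z up.
- dock: Parking dock of bent aluminium strip, fixed to the desk, open on top, no floor (the desk is the floor). Origin on the desk midway between the two steel gate pins; +x points straight into the slot, y across it, z up. Walls 22 mm high, 4 mm thick. The pins (8 mm diameter, 28 mm high) at y = +25 and -25 mm leave a 42 mm gap. Low feet stick out 20 mm beside the slot.
- dock_end (a point): Middle of the slot's closed end, on the desk at the inner face of the end wall, 118 mm behind the gate; axes as the dock's. The slot is 46 mm wide inside; three eyepieces in a row (96 mm) fit with 22 mm to spare, and each one pushed in shoves those before it further along.
- dock_mouth (a point): Middle of the funnel's mouth, on the desk 42 mm in front of the gate (dock x = -42 mm); axes as the dock's. Two 22 mm high wing walls flare at 45 degrees from the gate pins to the mouth, where they end at dock y = +67 and -67 mm.
- tall_eyepiece: Taller black eyepiece to be left alone: 36 mm diameter, 41 mm high, upright, loose. Origin at the centre of its underside.
- loupe: Folding loupe to be left alone: two pale grey oval plates with a black lens between, 26 x 34 x 16 mm, loose. Origin at the centre of its underside.
- lock_plug: Brass lock plug lying beside the dock, to be left alone: 12 x 34 x 12 mm, loose. Origin at the centre of its underside.
Things that resemble listed ones, but are neither listed nor needed, are in the scene too. What is shaped like the eyepiece_c but white is not meant.

How it is judged:
By the outcome, as a careful person would: the job done as asked, in the order asked, and still so for the second after the job is handed in, with the robot touching nothing.
It also fails if it takes over 64 s, if anything falls off the work surface, if the arm or the gripper's body presses on something with over 40 N, if the wrist force passes 120 N, or if a joint passes its speed limit or range.

## Working session

There is one attempt and no reset: what is moved stays moved. The work goes in short steps, Python scripts to look and compute and a tool call to move; the robot and the scene stay as the last step left them, time stands still between calls to the robot, and variables do not carry over. Pictures are saved under pics/ and viewed, at most 10 in all, crops included, and the job is handed in when it is done.

Besides the shell and the picture viewer there is one more tool, called after ">>>" as a command line: name --argument value ..., lists and objects as JSON in quotes. arm_command: Moves the arm, as the interface text tells. Shifts and turns lie within -1 to 1; 1 stands for 0.15 m of shift or 45 degrees of turn. Its arguments: {"type":"object","properties":{"deltas":{"type":"array"},"fingers":{"type":"number"},"grip_force":{"type":"number"}},"required":["deltas"]}

```bash
mkdir -p pics
cat > h.py <<'E'
import numpy as np,cv2
from rig import bot
def grab(n,f):
    c=bot.capture(n); cv2.imwrite('pics/'+f,c['image'][:,:,::-1]); np.savez('pics/'+f[:-4]+'.npz',**c); return c
def ray(c,u,v,z=0.):
    K=np.array(c['K']);R=np.array(c['orientation']);o=np.array(c['origin'])
    d=R@np.linalg.inv(K)@np.array([u,v,1.]); return o+d*(z-o[2])/d[2]
def pix(c,p):
    K=np.array(c['K']);R=np.array(c['orientation']);o=np.array(c['origin'])
    q=K@(R.T@(np.array(p)-o)); return q[:2]/q[2]
E
python3 - <<'E'
from h import *
for n in ['top','scene']:
    c=grab(n,n+'0.png'); print(n,np.round(c['origin'],3),np.round(c['orientation'],3).tolist(),np.round(c['K'],1).tolist())
s=bot.state();print(s)
E
```

```text
top [ 0.466 -0.083  0.922] [[-0.004, -0.998, 0.068], [-1.0, 0.006, 0.019], [-0.02, -0.068, -0.997]] [[503.4, 0.0, 317.7], [0.0, 503.4, 200.9], [0.0, 0.0, 1.0]]
scene [0.088 0.442 0.538] [[-0.771, -0.37, 0.518], [-0.636, 0.462, -0.618], [-0.01, -0.806, -0.591]] [[374.4, 0.0, 324.5], [0.0, 374.4, 201.7], [0.0, 0.0, 1.0]]
{'clock': 0.1, 'qpos': array([62.06845038, 40.51116171, -1.5814419 , 85.08083733,  1.25996241,
       54.48271908, -4.32710227]), 'joint_vel': array([ 0.01844738, -0.12744073,  0.05320258, -0.06318954, -0.01821107,
        0.12423944,  0.00350331]), 'joint_efforts': array([ 7.70686584e-04, -8.84289908e+01,  1.23594448e+00, -2.36447936e+01,
        1.69536966e-02,  5.12540108e-03, -2.01223015e-04]), 'position': array([ 0.24780841, -0.51856862,  0.20276996]), 'orientation': array([[ 9.02284554e-01,  4.31140779e-01, -4.61382440e-04],
       [ 4.31141024e-01, -9.02284116e-01,  8.89313509e-04],
       [-3.28787282e-05, -1.00133474e-03, -9.99999498e-01]]), 'ft_force': array([-1.81057528, -0.04502674, -0.1645267 ]), 'ft_torque': array([-0.04814369, -0.02093879, -0.01640958]), 'grasp_force': 0.0, 'gripper_width': 0.9971746502990397}
```

View pics/top0.png

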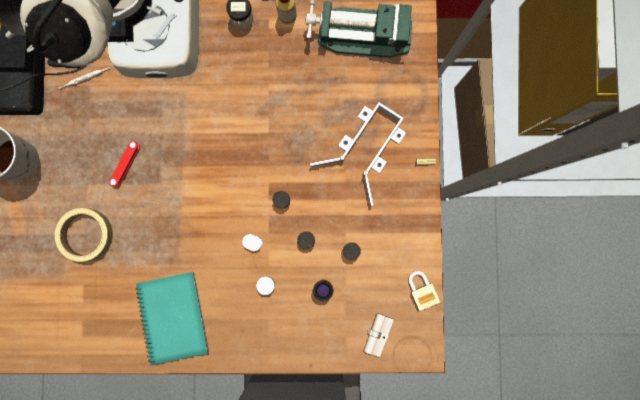

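View pics/scene0.png

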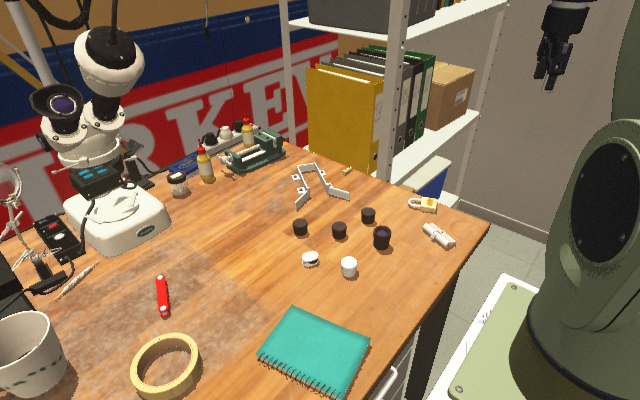

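The top view shows three short black barrels at (281,200), (306,241) and (351,252). Possible lookalikes are the tall black eyepiece at (323,290), the white one at (265,286) and the grey loupe at (252,243). The dock gate is near (343,159) and (366,175), the slot's end wall runs from (379,105) to (402,122), and the plug is at (426,162).

Run:
```python
from h import *
L=lambda f:dict(np.load('pics/'+f))
t=L('top0.npz');s=L('scene0.npz')
def blobs(c,x0,y0,x1,y1):
    im=c['image'].astype(int); m=(im.max(2)<62).astype(np.uint8); m[:y0]=0;m[y1:]=0;m[:,:x0]=0;m[:,x1:]=0
    n,l,st,ce=cv2.connectedComponentsWithStats(m)
    return [(ce[i],st[i]) for i in range(1,n) if st[i][4]>60]
for ce,st in blobs(t,255,185,380,320): print('top',ce.round(1),st, ray(t,*ce,.0135).round(4))
for ce,st in blobs(s,280,195,400,260): print('scene',ce.round(1),st, ray(s,*ce,.0135).round(4))
im=t['image'][90:320,240:450,::-1]; cv2.imwrite('pics/c1.png',cv2.resize(im,None,fx=2.6*1,fy=2.6,interpolation=cv2.INTER_CUBIC))
```

```text
top [322.8 290.5] [314 281  19  20 176] [ 0.3679 -0.0736  0.0135]
scene [367.6 218.9] [362 214  13  10  89] [ 0.4315 -0.1164  0.0135]
scene [300.3 230.5] [294 225  13  11  94] [0.5216 0.0067 0.0135]
scene [338.9 234. ] [333 229  13  10  94] [ 0.4502 -0.0363  0.0135]
scene [381.1 241.8] [374 233  17  17 193] [ 0.3675 -0.0714  0.0135]
```

View pics/c1.png

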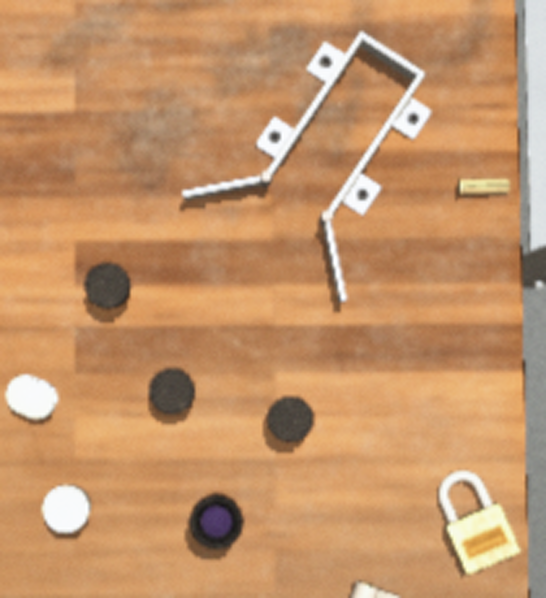

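The crop confirms three short black barrels at crop (107,285), (172,391) and (290,420). The taller one is at (215,521) with a purple lens, the loupe at (31,397) and the white lookalike at (66,510). The pins are at crop (266,178) and (327,216).

Run:
```python
from h import *
L=lambda f:dict(np.load('pics/'+f))
t=L('top0.npz');s=L('scene0.npz')
def tops(c,pts,r):
    out=[]
    im=cv2.GaussianBlur(c['image'],(0,0),.7).astype(int)
    m=((im.max(2)-im.min(2)<28)&(im.max(2)<110)).astype(np.uint8)
    n,l,st,ce=cv2.connectedComponentsWithStats(m)
    for p in pts:
        i=l[p[1],p[0]]; out.append(ce[i]); print(p,ce[i].round(1),st[i])
    return out
T=tops(t,[(281,200),(306,241),(351,252),(323,290)],0)
S=tops(s,[(300,230),(339,234),(368,219),(381,243)],0)
def tri(u,v):
    A=[];b=[]
    for c,p in((t,u),(s,v)):
        o=c['origin'];d=ray(c,*p)-o;d/=np.linalg.norm(d);M=np.eye(3)-np.outer(d,d);A.append(M);b.append(M@o)
    return np.linalg.lstsq(np.vstack(A),np.hstack(b),rcond=None)[0]
for u,v in zip(T,S): print('tri',tri(u,v).round(4),'top@.027',ray(t,*u,.027).round(4), 'scene@.0135',ray(s,*v,.0135).round(4))
q=lambda u,v,z:ray(t,240+(u+.5)/2.6-.5,90+(v+.5)/2.6-.5,z)
P1=q(266,178,.028);P2=q(327,216,.028);E1=q(362,37,.022);E2=q(420,75,.022)
M1=q(184,194,.022);M2=q(343,300,.022)
g=(P1+P2)/2;e=(E1+E2)/2
print('pins',P1,P2,np.linalg.norm(P1-P2));print('gate',g,'end',e,np.linalg.norm((e-g)[:2]));print('mouth',M1,M2,(M1+M2)/2)
d=(e-g)[:2];print('yaw',np.degrees(np.arctan2(d[1],d[0])),'from pins',np.degrees(np.arctan2(*( (P2-P1)[:2]*[1,1]))), (P1-P2))
for n,uv in(('plug',(484,186)),('loupe',(31,397)),('white',(66,510))):print(n,q(*uv,.014).round(3))
```

```text
(281, 200) [281.  199.6] [274 192  15  16 199]
(306, 241) [305.6 240.3] [298 233  16  16 201]
(351, 252) [351.1 251. ] [344 244  15  15 189]
(323, 290) [322.8 207.9] [     0      0    640    400 230004]
(300, 230) [290.9 199.2] [     0      0    640    400 200972]
(339, 234) [338.2 233.8] [334 230  10   8  63]
(368, 219) [367.4 218.2] [363 214  10   9  75]
(381, 243) [381.6 237.9] [375 228  15  21 220]
tri [0.5337 0.0014 0.0871] top@.027 [0.5302 0.     0.027 ] scene@.0135 [ 0.6168 -0.0638  0.0135]
tri [ 0.4573 -0.0428  0.0058] top@.027 [ 0.4576 -0.0437  0.027 ] scene@.0135 [ 0.4518 -0.0359  0.0135]
tri [ 0.4376 -0.125   0.0071] top@.027 [ 0.4384 -0.124   0.027 ] scene@.0135 [ 0.4333 -0.1184  0.0135]
tri [ 0.4589 -0.1025 -0.0318] top@.027 [ 0.515  -0.0744  0.027 ] scene@.0135 [ 0.3733 -0.0825  0.0135]
pins [ 0.60377906 -0.10927121  0.028     ] [ 0.57719561 -0.15086569  0.028     ] 0.0493637605987533
gate [ 0.59048733 -0.13006845  0.028     ] end [ 0.68960962 -0.19695244  0.022     ] 0.11957715910303504
mouth [ 0.59395397 -0.05261054  0.022     ] [ 0.51978823 -0.16166583  0.022     ] [ 0.5568711  -0.10713819  0.022     ]
yaw -34.009996284969915 from pins -147.41694970599195 [0.02658345 0.04159448 0.        ]
plug [ 0.599 -0.261  0.014]
loupe [0.454 0.054 0.014]
white [0.376 0.03  0.014]
```

Add to h.py:
```python
G=np.array([.5905,-.1300]);YAW=-33.7
from scipy.spatial.transform import Rotation as Rn
def plan(*wps):
    """rows from the present pose to tool poses (dock x,y mm, z m, heading deg rel. dock), in move units"""
    s=bot.state();p=s['position'];R=s['orientation'];a=np.radians(YAW);M=np.array([[np.cos(a),-np.sin(a)],[np.sin(a),np.cos(a)]])
    d=M.T@(p[:2]-G)*1e3;h=np.degrees(np.arctan2(R[1,0],R[0,0]))-YAW
    print('t',round(s['clock'],2),'dock',d.round(1),'z',p[2].round(4),'head',round(h,1),'grip',round(s['gripper_width'],3),'F',s['ft_force'].round(1))
    for x,y,z,hd in wps:
        w=np.r_[G+M@np.array([x,y])/1e3,z];th=np.radians(YAW+hd)
        Rt=np.array([[np.cos(th),np.sin(th),0],[np.sin(th),-np.cos(th),0],[0,0,-1]])
        print((x,y,z,hd),'dp',(R.T@(w-p)/.15).round(3),'dr',(np.degrees(Rn.from_matrix(R.T@Rt).as_rotvec())/45).round(3))
```

```text
(no output)
```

>>> arm_command --deltas '[{"dp": [0.83, -0.82, 0.18], "dr": [0, 0, 0]}, {"dp": [0.83, -0.82, 0.18], "dr": [0, 0, 0]}, {"dp": [0.83, -0.82, 0.18], "dr": [0, 0, 0]}, {"dp": [0.83, -0.82, 0.18], "dr": [0, 0, 0]}, {"dp": [0.83, -0.82, 0.18], "dr": [0, 0, 0]}]' --fingers -0.53

```text
clock: 0.52
position: [0.3089, -0.3486, 0.1756]
orientation: [[0.9, 0.436, -0.0], [0.436, -0.9, 0.003], [0.001, -0.003, -1.0]]
ft_force: [-0.2, 0.4, 0.2]
gripper_width: 0.301
grasp_force: 0.0
```

>>> arm_command --deltas '[{"dp": [0.83, -0.82, 0.18], "dr": [0, 0, 0]}, {"dp": [0.83, -0.82, 0.18], "dr": [0, 0, 0]}, {"dp": [0.83, -0.82, 0.18], "dr": [0, 0, 0]}, {"dp": [0.83, -0.82, 0.18], "dr": [0, 0, 0]}, {"dp": [0.83, -0.82, 0.18], "dr": [0, 0, 0]}]'

```text
clock: 0.93
position: [0.3679, -0.1839, 0.1485]
orientation: [[0.9, 0.437, -0.001], [0.437, -0.9, 0.002], [0.0, -0.003, -1.0]]
ft_force: [-0.5, 0.9, -0.9]
gripper_width: 0.235
grasp_force: 0.0
```

>>> arm_command --deltas '[{"dp": [0.83, -0.82, 0.18], "dr": [0, 0, 0.9]}, {"dp": [0.83, -0.82, 0.18], "dr": [0, 0, 0.9]}, {"dp": [0.83, -0.82, 0.18], "dr": [0, 0, 0.9]}, {"dp": [0.83, -0.82, 0.18], "dr": [0, 0, 0.9]}, {"dp": [0.83, -0.82, 0.18], "dr": [0, 0, 0.9]}, {"dp": [0.83, -0.82, 0.18], "dr": [0, 0, 0.9]}, {"dp": [0.83, -0.82, 0.18], "dr": [0, 0, 0.9]}]'

```text
clock: 1.52
position: [0.4259, -0.0233, 0.1218]
orientation: [[0.965, -0.261, -0.001], [-0.261, -0.965, -0.0], [-0.001, 0.0, -1.0]]
ft_force: [-0.2, -0.3, -0.4]
gripper_width: 0.239
grasp_force: 0.0
```

Run:
```python
from h import *
plan((-200,-2,.1,0),(-200,-2,.015,0))
grab('wrist','w1.png')
```

```text
t 1.52 dock [-196.1   -2.6] z 0.1218 head 18.6 grip 0.239 F [-0.2 -0.3 -0.4]
(-200, -2, 0.1, 0) dp [-0.023 -0.012  0.145] dr [0.    0.001 0.412]
(-200, -2, 0.015, 0) dp [-0.023 -0.012  0.712] dr [0.    0.001 0.412]
```

View pics/w1.png

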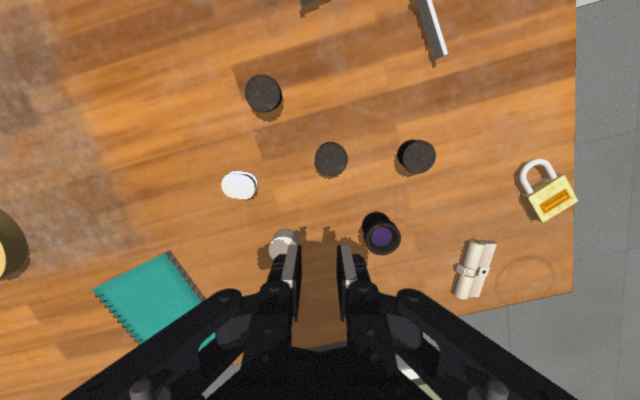

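The wrist view shows the tops of the three short barrels at (263,92), (331,158) and (416,156). The tall one is at (380,235), the loupe at (239,185), and the white one at (284,243) by the left finger.

Run:
```python
from h import *
w=dict(np.load('pics/w1.npz'));t=dict(np.load('pics/top0.npz'))
a=np.radians(YAW);M=np.array([[np.cos(a),-np.sin(a)],[np.sin(a),np.cos(a)]])
for n,u,v in(('A',(263,91),(281,199.6)),('B',(331,157),(305.6,240.3)),('C',(417,155),(351.1,251)),('tall',(381,236),(322.8,290)),('white',(285,239),(265,286)),('loupe',(239,184),(252,243))):
    z={'tall':.041}.get(n,.027)
    A=[];b=[]
    for c,p in((w,u),(t,v)):
        o=c['origin'];d=ray(c,*p)-o;d/=np.linalg.norm(d);N=np.eye(3)-np.outer(d,d);A.append(N);b.append(N@o)
    x=np.linalg.lstsq(np.vstack(A),np.hstack(b),rcond=None)[0]
    print(n,'tri',x.round(4),*[((ray(c,*p,z)[:2]-G)@M*1e3).round(1) for c,p in((w,u),(t,v))])
```

```text
A tri [5.323e-01 5.000e-04 1.450e-02] [-119.4   74. ] [-122.3   74.7]
B tri [ 0.4578 -0.0443  0.0129] [-155.1   -1.8] [-158.5   -1.9]
C tri [ 0.4391 -0.125   0.0218] [-127.6  -78. ] [-129.8  -79.5]
tall tri [ 0.371  -0.0741  0.0333] [-210.6  -72.5] [-213.1  -74.7]
white tri [ 0.3731  0.0329 -0.0151] [-250.4   15.4] [-265.    13.5]
loupe tri [0.4535 0.0561 0.0005] [-208.2   74.4] [-215.    74.9]
```

>>> arm_command --deltas '[{"dp": [-0.02, -0.01, 0.15], "dr": [0, 0, 0.41]}, {"dp": [-0.02, -0.01, 0.15], "dr": [0, 0, 0.41]}, {"dp": [-0.02, -0.01, 0.3], "dr": [0, 0, 0.41]}, {"dp": [-0.02, -0.01, 0.45], "dr": [0, 0, 0.41]}, {"dp": [-0.02, -0.01, 0.45], "dr": [0, 0, 0.41]}]'

```text
clock: 1.98
position: [0.4222, -0.0236, 0.0525]
orientation: [[0.836, -0.549, -0.003], [-0.549, -0.836, 0.0], [-0.003, 0.001, -1.0]]
ft_force: [0.4, 0.7, -0.4]
gripper_width: 0.241
grasp_force: 0.0
```

```bash
python3 -c "
from h import *
plan((-200,-2,.014,0),(-90,0,.014,0))"
```

```text
t 1.98 dock [-199.1   -4.9] z 0.0525 head 0.4 grip 0.241 F [ 0.4  0.7 -0.4]
(-200, -2, 0.014, 0) dp [-0.005 -0.02   0.257] dr [0.002 0.004 0.009]
(-90, 0, 0.014, 0) dp [ 0.728 -0.028  0.255] dr [0.002 0.004 0.009]
```

>>> arm_command --deltas '[{"dp": [0, -0.02, 0.13], "dr": [0, 0, 0.01]}, {"dp": [0, -0.02, 0.255], "dr": [0, 0, 0.01]}, {"dp": [0.06, -0.02, 0.255], "dr": [0, 0, 0.01]}, {"dp": [0.12, -0.02, 0.255], "dr": [0, 0, 0.01]}, {"dp": [0.2, -0.02, 0.255], "dr": [0, 0, 0.01]}, {"dp": [0.28, -0.02, 0.255], "dr": [0, 0, 0.01]}, {"dp": [0.36, -0.025, 0.255], "dr": [0, 0, 0.01]}, {"dp": [0.44, -0.025, 0.255], "dr": [0, 0, 0.01]}, {"dp": [0.52, -0.03, 0.255], "dr": [0, 0, 0.01]}, {"dp": [0.6, -0.03, 0.255], "dr": [0, 0, 0.01]}, {"dp": [0.67, -0.03, 0.255], "dr": [0, 0, 0.01]}, {"dp": [0.73, -0.03, 0.255], "dr": [0, 0, 0.01]}]'

```text
clock: 2.98
position: [0.5176, -0.0807, 0.0179]
orientation: [[0.832, -0.555, 0.0], [-0.555, -0.832, -0.001], [0.0, 0.0, -1.0]]
ft_force: [1.7, 1.1, 0.4]
gripper_width: 0.235
grasp_force: 0.0
```

```bash
python3 -c "
from h import *
plan((-45,0,.014,0),(-24,0,.014,0))
grab('wrist','w2.png')"
```

```text
t 2.98 dock [-88.    0.6] z 0.0179 head -0.0 grip 0.235 F [1.7 1.1 0.4]
(-45, 0, 0.014, 0) dp [0.287 0.004 0.026] dr [ 0.    -0.001 -0.   ]
(-24, 0, 0.014, 0) dp [0.427 0.004 0.026] dr [ 0.    -0.001 -0.   ]
```

View pics/w2.png

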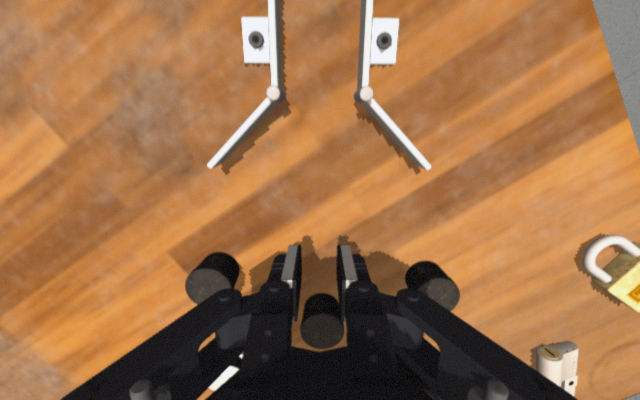

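```bash
python3 -c "
from h import *
w=dict(np.load('pics/w2.npz'))
a=np.radians(YAW);M=np.array([[np.cos(a),-np.sin(a)],[np.sin(a),np.cos(a)]])
f=lambda u,v,z:((ray(w,u,v,z)[:2]-G)@M*1e3).round(1)
print('cam',w['origin'],((w['origin'][:2]-G)@M*1e3).round(1))
print('pc B',f(322,310,.027),'A',f(213,272,.027),'C',f(435,280,.027),'pins',f(274,93,.028),f(366,93,.028))
s=bot.state();p=s['position'];print('tcp px',pix(w,p),pix(w,p+[0,0,-.008]))
c=grab('top','t2.png');im=c['image'][90:320,240:450,::-1]; cv2.imwrite('pics/c2.png',cv2.resize(im,None,fx=2.6,fy=2.6,interpolation=cv2.INTER_CUBIC))
"
```

```text
cam [ 0.58406505 -0.12576045  0.18886821] [-7.7 -0. ]
pc B [-138.1   -2.3] A [-108.    69.5] C [-114.3  -77.4] pins [ 1.7 23.7] [  1.7 -25.4]
tcp px [317.93430928 236.25441591] [317.95711434 231.38471132]
```

View pics/c2.png

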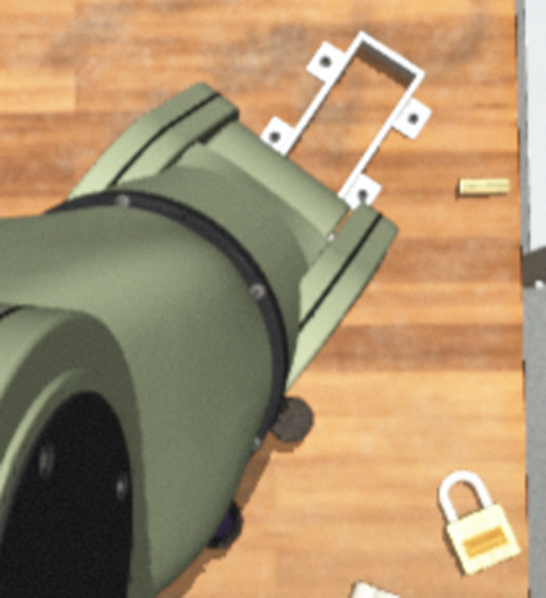

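```bash
python3 -c "
from h import *
w=dict(np.load('pics/w2.npz'))
a=np.radians(YAW);M=np.array([[np.cos(a),-np.sin(a)],[np.sin(a),np.cos(a)]])
f=lambda u,v,z:((ray(w,u,v,z)[:2]-G)@M*1e3).round(1)
for z in(.005,.01,.02): print(z,'tips',f(299,246,z),f(340,246,z),f(290,246,z),f(352,246,z))
for u,v in((322,326),(322,300)): print(f(u,v,.027),f(u,v,0))
im=w['image'][200:380,180:480,::-1]; cv2.imwrite('pics/c3.png',cv2.resize(im,None,fx=2.6,fy=2.6,interpolation=cv2.INTER_CUBIC))
plan((-45,0,.014,0))
"
```

```text
0.005 tips [-100.2   14.2] [-100.2  -15.5] [-100.2   20.7] [-100.2  -24.2]
0.01 tips [-97.7  13.8] [-97.7 -15.1] [-97.7  20.1] [-97.7 -23.5]
0.02 tips [-92.6  13. ] [-92.7 -14.2] [-92.6  19. ] [-92.7 -22.2]
[-151.7   -2.3] [-175.8   -2.7]
[-129.9   -2.3] [-150.3   -2.7]
t 3.08 dock [-87.8   0.6] z 0.0176 head -0.1 grip 0.236 F [-0.   0.5 -0.2]
(-45, 0, 0.014, 0) dp [0.285 0.003 0.025] dr [ 0.    -0.002 -0.002]
```

View pics/c3.png

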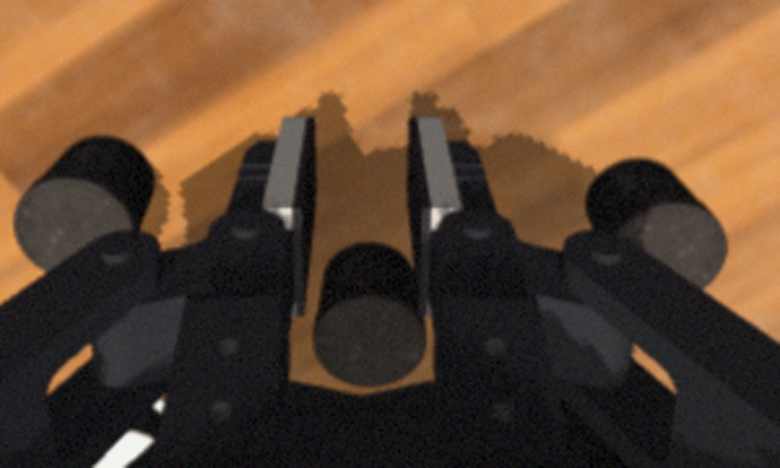

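The crop shows B still standing untouched at about x=-156, with the finger shadows offset from the tips. The fingers look higher than assumed, so I'll check them from the side.

```bash
python3 -c "
from h import *
c=grab('scene','s2.png');im=c['image'][130:270,250:450,::-1]; cv2.imwrite('pics/c4.png',cv2.resize(im,None,fx=4,fy=4,interpolation=cv2.INTER_CUBIC))
p=bot.state()['position'];print(p,(pix(c,p)-[250,130])*4,(pix(c,[p[0],p[1],0])-[250,130])*4)
"
```

```text
[ 0.517035   -0.08001506  0.01735132] [309.82410555 322.63181959] [310.00070775 346.490193  ]
```

View pics/c4.png

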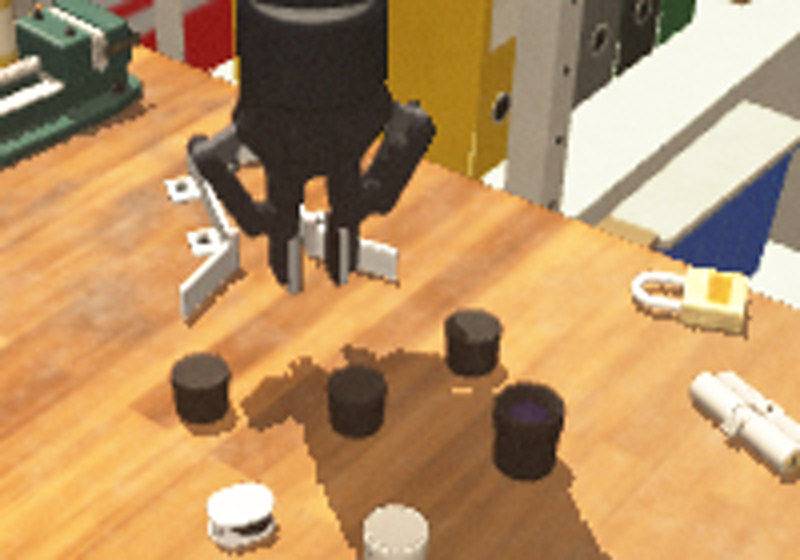

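```bash
python3 -c "
from h import *
w=dict(np.load('pics/w2.npz'));t=dict(np.load('pics/s2.npz'))
a=np.radians(YAW);M=np.array([[np.cos(a),-np.sin(a)],[np.sin(a),np.cos(a)]])
for u,v in(((298,245),(250+293/4,130+290/4)),((341,245),(250+340/4,130+283/4))):
    A=[];b=[]
    for c,p in((w,u),(t,v)):
        o=c['origin'];d=ray(c,*p)-o;d/=np.linalg.norm(d);N=np.eye(3)-np.outer(d,d);A.append(N);b.append(N@o)
    x=np.linalg.lstsq(np.vstack(A),np.hstack(b),rcond=None)[0]
    print(x.round(4),((x[:2]-G)@M*1e3).round(1))
"
```

```text
[ 0.5272 -0.0751  0.0384] [-83.2  10.6]
[ 0.5118 -0.0967  0.0375] [-84. -16.]
```

```bash
python3 -c "
from h import *
plan((-90,0,.04,0),(-200,-2,.04,0),(-200,-2,-.002,0))"
```

```text
t 3.13 dock [-88.9   0.8] z 0.0174 head -0.1 grip 0.234 F [-0.5  0.3 -0.2]
(-90, 0, 0.04, 0) dp [-0.008  0.006 -0.151] dr [ 0.    -0.    -0.002]
(-200, -2, 0.04, 0) dp [-0.741  0.02  -0.151] dr [ 0.    -0.    -0.002]
(-200, -2, -0.002, 0) dp [-0.741  0.02   0.129] dr [ 0.    -0.    -0.002]
```

>>> arm_command --deltas '[{"dp": [-0.01, 0.01, -0.15], "dr": [0, 0, 0]}, {"dp": [-0.2, 0.02, -0.15], "dr": [0, 0, 0]}, {"dp": [-0.4, 0.02, -0.15], "dr": [0, 0, 0]}, {"dp": [-0.6, 0.02, -0.15], "dr": [0, 0, 0]}, {"dp": [-0.74, 0.02, -0.15], "dr": [0, 0, 0]}, {"dp": [-0.74, 0.02, -0.1], "dr": [0, 0, 0]}, {"dp": [-0.74, 0.02, 0.0], "dr": [0, 0, 0]}, {"dp": [-0.74, 0.02, 0.05], "dr": [0, 0, 0]}, {"dp": [-0.74, 0.02, 0.1], "dr": [0, 0, 0]}, {"dp": [-0.74, 0.02, 0.1], "dr": [0, 0, 0]}]' --fingers -0.65

```text
clock: 3.97
position: [0.4228, -0.02, 0.0008]
orientation: [[0.831, -0.557, -0.001], [-0.557, -0.831, 0.0], [-0.001, 0.0, -1.0]]
ft_force: [-0.2, 0.5, 0.2]
gripper_width: 0.178
grasp_force: 0.0
```

```bash
python3 -c "
from h import *
c=grab('scene','s3.png');im=c['image'][130:270,250:450,::-1]; cv2.imwrite('pics/c5.png',cv2.resize(im,None,fx=4,fy=4,interpolation=cv2.INTER_CUBIC))
p=bot.state()['position'];print((pix(c,p)-[250,130])*4,(pix(c,[p[0],p[1],0])-[250,130])*4)
plan((-200,-2,-.012,0))
"
```

```text
[377.65634528 471.79211265] [377.60394257 473.62927168]
t 4.02 dock [-200.5   -1.4] z 0.0013 head -0.2 grip 0.175 F [ 0.6 -0.2  0.2]
(-200, -2, -0.012, 0) dp [0.003 0.004 0.089] dr [ 0.     0.001 -0.003]
```

View pics/c5.png

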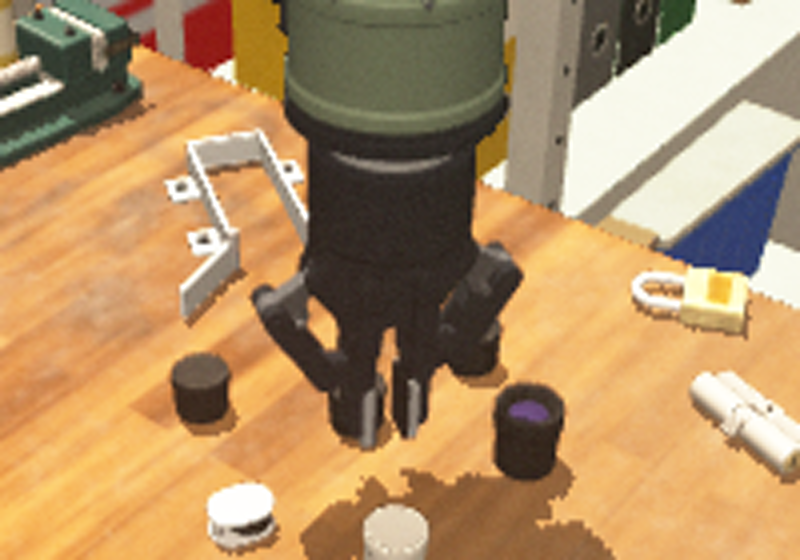

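The tips are still about 20 mm above the desk, so I'm going lower and watching the force.

>>> arm_command --deltas '[{"dp": [0, 0, 0.04], "dr": [0, 0, 0]}, {"dp": [0, 0, 0.07], "dr": [0, 0, 0]}, {"dp": [0, 0, 0.09], "dr": [0, 0, 0]}, {"dp": [0, 0, 0.09], "dr": [0, 0, 0]}]'

```text
clock: 4.35
position: [0.424, -0.0198, -0.012]
orientation: [[0.83, -0.557, -0.002], [-0.557, -0.83, 0.0], [-0.001, 0.001, -1.0]]
ft_force: [-1.3, 0.1, -0.0]
gripper_width: 0.176
grasp_force: 0.0
```

```bash
python3 -c "
from h import *
plan((-200,-2,-.012,0),(-90,-.5,-.012,0))"
```

```text
t 4.35 dock [-199.7   -0.7] z -0.012 head -0.2 grip 0.176 F [-1.3  0.1 -0. ]
(-200, -2, -0.012, 0) dp [-0.002  0.009  0.   ] dr [ 0.001  0.002 -0.003]
(-90, -0.5, -0.012, 0) dp [ 0.731 -0.003 -0.001] dr [ 0.001  0.002 -0.003]
```

>>> arm_command --deltas '[{"dp": [0.06, 0.005, 0], "dr": [0, 0, 0]}, {"dp": [0.12, 0.005, 0], "dr": [0, 0, 0]}, {"dp": [0.18, 0.005, 0], "dr": [0, 0, 0]}, {"dp": [0.24, 0.005, 0], "dr": [0, 0, 0]}, {"dp": [0.3, 0.005, 0], "dr": [0, 0, 0]}, {"dp": [0.36, 0.005, 0], "dr": [0, 0, 0]}, {"dp": [0.42, 0.0, 0], "dr": [0, 0, 0]}, {"dp": [0.48, 0.0, 0], "dr": [0, 0, 0]}, {"dp": [0.54, 0.0, 0], "dr": [0, 0, 0]}, {"dp": [0.6, 0.0, 0], "dr": [0, 0, 0]}, {"dp": [0.66, 0.0, 0], "dr": [0, 0, 0]}, {"dp": [0.73, 0.0, 0], "dr": [0, 0, 0]}]'

```text
clock: 5.35
position: [0.5151, -0.0808, -0.0115]
orientation: [[0.831, -0.557, -0.001], [-0.557, -0.831, 0.0], [-0.001, 0.001, -1.0]]
ft_force: [-1.5, 1.1, -0.2]
gripper_width: 0.173
grasp_force: 0.2
```

```bash
cat >> h.py <<'E'
def dark(name,f,box=None):
    """dark blobs: pixel centre, box, dock xy at z=.027"""
    c=grab(name,f);im=cv2.GaussianBlur(c['image'],(0,0),.7).astype(int)
    m=((im.max(2)-im.min(2)<30)&(im.max(2)<110)).astype(np.uint8)
    n,l,st,ce=cv2.connectedComponentsWithStats(m);a=np.radians(YAW);M=np.array([[np.cos(a),-np.sin(a)],[np.sin(a),np.cos(a)]])
    for i in range(1,n):
        d=((ray(c,*ce[i],.02)[:2]-G)@M*1e3)
        if st[i][4]>40 and -300<d[0]<130 and abs(d[1])<150: print(name,ce[i].round(0),st[i],d.round(0))
    return c
E
python3 -c "
from h import *
plan((-45,0,-.012,0),(-24,0,-.012,0))
c=dark('wrist','w3.png');dark('scene','s4.png')
cv2.imwrite('pics/m.png',np.hstack([c['image'][:,100:540],dict(np.load('pics/s4.npz'))['image'][130:270,220:420].repeat(2,0).repeat(2,1)[:,:360] if 0 else cv2.resize(dict(np.load('pics/s4.npz'))['image'][130:270,240:420],(360,400))])[:,:,::-1])
"
```

```text
t 5.35 dock [-90.1  -0.9] z -0.0115 head -0.1 grip 0.173 F [-1.5  1.1 -0.2]
(-45, 0, -0.012, 0) dp [ 0.3   -0.007  0.003] dr [ 0.001  0.002 -0.003]
(-24, 0, -0.012, 0) dp [ 0.44  -0.007  0.003] dr [ 0.001  0.002 -0.003]
wrist [250.  89.] [ 193    0   82  171 1237] [ 0. 30.]
wrist [384.  94.] [359   0  78 171 913] [ -2. -32.]
wrist [239.  20.] [232  12  16  17 167] [28. 32.]
wrist [394.  21.] [386  13  16  17 186] [ 27. -34.]
wrist [318. 338.] [   65   187   510   213 43741] [-143.   -1.]
scene [367. 217.] [363 211  11  12  99] [-142.  -75.]
scene [300. 230.] [296 227  10   7  50] [-139.   76.]
scene [381. 237.] [374 227  16  22 281] [-212.  -78.]
```

```bash
cat >> h.py <<'E'
def ahead(c):
    """upper (front) edge of dark stuff near the image centre column, at desk height, dock mm"""
    im=c['image'].astype(int);m=(im.max(2)<75);a=np.radians(YAW);M=np.array([[np.cos(a),-np.sin(a)],[np.sin(a),np.cos(a)]])
    r0=next(r for r in range(100,399) if m[r,290:350].sum()>12)
    for r in range(r0,r0+75,6):
        k=np.where(m[r,250:390])[0]+250;print(r,len(k),k.min(),k.max(),((ray(c,k.mean(),r,0)[:2]-G)@M*1e3).round(1),((ray(c,k.mean(),r,.027)[:2]-G)@M*1e3).round(1))
E
python3 -c "
from h import *
ahead(dict(np.load('pics/w3.npz')))"
```

```text
188 18 310 327 [-52.4  -1.5] [-45.1  -1.5]
194 35 302 336 [-56.   -1.8] [-48.1  -1.8]
200 40 298 340 [-59.7  -2.2] [-51.2  -2.1]
206 18 294 343 [-63.5  -5.9] [-54.3  -5.2]
212 9 292 346 [-67.3  -3.2] [-57.5  -3. ]
218 14 290 347 [-71.2  -3.3] [-60.7  -3. ]
224 5 290 344 [-75.1   2.4] [-64.    1.7]
230 9 291 300 [-79.   12.6] [-67.3  10.2]
236 7 293 304 [-83.1  11.9] [-70.6   9.6]
242 4 300 342 [-87.3  -3.6] [-74.1  -3.3]
248 6 302 335 [-91.4  -1.4] [-77.5  -1.4]
254 20 288 354 [-95.7  -6.3] [-81.   -5.5]
260 33 279 359 [-99.9  -2.2] [-84.6  -2.1]
```

>>> arm_command --deltas '[{"dp": [0.06, 0, 0], "dr": [0, 0, 0]}, {"dp": [0.12, 0, 0], "dr": [0, 0, 0]}, {"dp": [0.18, 0, 0], "dr": [0, 0, 0]}, {"dp": [0.24, 0, 0], "dr": [0, 0, 0]}, {"dp": [0.3, 0, 0], "dr": [0, 0, 0]}, {"dp": [0.36, 0, 0], "dr": [0, 0, 0]}, {"dp": [0.42, 0, 0], "dr": [0, 0, 0]}, {"dp": [0.42, 0, 0], "dr": [0, 0, 0]}, {"dp": [0.32, 0, 0], "dr": [0, 0, 0]}, {"dp": [0.32, 0, 0], "dr": [0, 0, 0]}]'

```text
clock: 6.28
position: [0.5526, -0.1057, -0.0119]
orientation: [[0.831, -0.557, -0.003], [-0.557, -0.831, 0.002], [-0.003, 0.0, -1.0]]
ft_force: [-1.0, 1.7, -0.7]
gripper_width: 0.177
grasp_force: 0.0
```

>>> arm_command --deltas '[{"dp": [0, 0, 0], "dr": [0, 0, 0]}, {"dp": [0, 0, 0], "dr": [0, 0, 0]}, {"dp": [0, 0, 0], "dr": [0, 0, 0]}]' --fingers -1

```text
clock: 6.53
position: [0.5549, -0.1076, -0.0117]
orientation: [[0.83, -0.557, -0.001], [-0.557, -0.83, 0.0], [-0.001, 0.0, -1.0]]
ft_force: [-0.5, -0.1, 0.4]
gripper_width: 0.001
grasp_force: 0.0
```

```bash
python3 -c "
from h import *
plan((-20,-1,-.008,0),(4,-1,-.008,0))"
```

```text
t 6.53 dock [-42.   -1.1] z -0.0117 head -0.2 grip 0.001 F [-0.5 -0.1  0.4]
(-20, -1, -0.008, 0) dp [ 0.147 -0.001 -0.024] dr [ 0.001  0.001 -0.004]
(4, -1, -0.008, 0) dp [ 0.307 -0.002 -0.025] dr [ 0.001  0.001 -0.004]
```

>>> arm_command --deltas '[{"dp": [0.05, 0, -0.02], "dr": [0, 0, 0]}, {"dp": [0.1, 0, -0.02], "dr": [0, 0, 0]}, {"dp": [0.15, 0, -0.02], "dr": [0, 0, 0]}, {"dp": [0.19, 0, -0.02], "dr": [0, 0, 0]}, {"dp": [0.22, 0, -0.02], "dr": [0, 0, 0]}, {"dp": [0.22, 0, -0.02], "dr": [0, 0, 0]}]'

```text
clock: 7.03
position: [0.5826, -0.1265, -0.0088]
orientation: [[0.83, -0.557, -0.001], [-0.557, -0.83, -0.0], [-0.001, 0.001, -1.0]]
ft_force: [-0.1, 0.4, 0.1]
gripper_width: 0.001
grasp_force: 0.0
```

>>> arm_command --deltas '[{"dp": [0.04, 0, 0], "dr": [0, 0, 0]}, {"dp": [0.07, 0, 0], "dr": [0, 0, 0]}, {"dp": [0.1, 0, 0], "dr": [0, 0, 0]}, {"dp": [0.1, 0, 0], "dr": [0, 0, 0]}]'

```text
clock: 7.37
position: [0.5952, -0.1349, -0.0088]
orientation: [[0.83, -0.557, -0.001], [-0.557, -0.83, -0.0], [-0.0, 0.001, -1.0]]
ft_force: [0.3, -0.3, -0.4]
gripper_width: -0.001
grasp_force: 0.0
```

```bash
python3 -c "
from h import *
plan((-60,-1,-.008,0),(-60,-1,.05,0))
ahead(grab('wrist','w4.png'))"
```

```text
t 7.37 dock [ 6.7 -1.4] z -0.0088 head -0.2 grip -0.001 F [ 0.3 -0.3 -0.4]
(-60, -1, -0.008, 0) dp [-0.444 -0.001 -0.005] dr [ 0.001  0.001 -0.004]
(-60, -1, 0.05, 0) dp [-0.445 -0.001 -0.392] dr [ 0.001  0.001 -0.004]
183 18 274 327 [46.7 -0.9] [53.4 -1.1]
189 37 274 336 [43.  -0.9] [50.3 -1.1]
195 42 274 340 [39.3 -1.5] [47.2 -1.6]
201 33 274 343 [35.5 -4.2] [44.1 -3.9]
207 43 276 346 [31.6 -3.5] [40.9 -3.3]
213 56 251 382 [27.8 -1. ] [37.6 -1.2]
219 33 275 348 [23.8  0. ] [34.4 -0.4]
225 28 276 347 [19.8  2.6] [31.   1.8]
231 23 293 344 [15.8  1.9] [27.6  1.2]
237 20 298 339 [11.6 -1.9] [24.2 -2. ]
243 4 307 331 [7.4 0.2] [20.7 -0.2]
249 7 279 321 [3.2 1.7] [17.2  1.1]
255 26 282 341 [-1.1 -1.5] [13.6 -1.6]
```

>>> arm_command --deltas '[{"dp": [-0.15, 0, 0], "dr": [0, 0, 0]}, {"dp": [-0.35, 0, -0.1], "dr": [0, 0, 0]}, {"dp": [-0.5, 0, -0.3], "dr": [0, 0, 0]}, {"dp": [-0.6, 0, -0.4], "dr": [0, 0, 0]}, {"dp": [-0.6, 0, -0.4], "dr": [0, 0, 0]}]' --fingers -0.65

```text
clock: 7.83
position: [0.5191, -0.0824, 0.0541]
orientation: [[0.831, -0.556, 0.001], [-0.556, -0.831, 0.001], [0.0, -0.001, -1.0]]
ft_force: [-0.3, 0.8, 0.6]
gripper_width: 0.175
grasp_force: 0.0
```

```bash
python3 -c "
from h import *
plan((-146.5,100,.05,-45),(-146.5,100,-.01,-45))"
```

```text
t 7.83 dock [-85.8  -0.1] z 0.0541 head -0.1 grip 0.175 F [-0.3  0.8  0.6]
(-146.5, 100, 0.05, -45) dp [-0.406 -0.666  0.028] dr [-0.002  0.001  0.998]
(-146.5, 100, -0.01, -45) dp [-0.406 -0.666  0.428] dr [-0.002  0.001  0.998]
```

>>> arm_command --deltas '[{"dp": [-0.2, -0.3, 0], "dr": [0, 0, 0.15]}, {"dp": [-0.3, -0.5, 0], "dr": [0, 0, 0.3]}, {"dp": [-0.405, -0.665, 0.03], "dr": [0, 0, 0.45]}, {"dp": [-0.405, -0.665, 0.03], "dr": [0, 0, 0.6]}, {"dp": [-0.405, -0.665, 0.03], "dr": [0, 0, 0.75]}, {"dp": [-0.405, -0.665, 0.03], "dr": [0, 0, 0.9]}, {"dp": [-0.405, -0.665, 0.1], "dr": [0, 0, 1.0]}, {"dp": [-0.405, -0.665, 0.25], "dr": [0, 0, 1.0]}, {"dp": [-0.405, -0.665, 0.35], "dr": [0, 0, 1.0]}, {"dp": [-0.405, -0.665, 0.425], "dr": [0, 0, 1.0]}, {"dp": [-0.405, -0.665, 0.425], "dr": [0, 0, 1.0]}]'

```text
clock: 8.75
position: [0.5243, 0.0324, -0.0143]
orientation: [[0.193, -0.981, -0.003], [-0.981, -0.193, 0.0], [-0.001, 0.003, -1.0]]
ft_force: [-0.4, 0.1, -0.8]
gripper_width: 0.175
grasp_force: 0.0
```

```bash
python3 -c "
from h import *
plan((-65,19,-.011,-45))
dark('wrist','w5.png')"
```

```text
t 8.75 dock [-145.2   98.4] z -0.0143 head -45.2 grip 0.175 F [-0.4  0.1 -0.8]
(-65, 19, -0.011, -45) dp [ 0.752 -0.006 -0.022] dr [ 0.004  0.001 -0.004]
wrist [207.  37.] [ 197    0   22   77 1103] [-33.  53.]
wrist [567.   6.] [537   0  74  16 734] [-132.  -62.]
wrist [627. 126.] [ 610   95   30   59 1331] [-196.  -57.]
wrist [318. 208.] [ 288  175   62   66 3149] [-121.   75.]
wrist [321. 349.] [   64   245   511   155 37657] [-188.  139.]
wrist [538. 290.] [ 520  267   41   53 1119] [-245.   21.]
```

A sits ahead, centred on the tool. Pushing it now.

>>> arm_command --deltas '[{"dp": [0.06, 0, -0.01], "dr": [0, 0, 0]}, {"dp": [0.12, 0, -0.02], "dr": [0, 0, 0]}, {"dp": [0.18, 0, -0.02], "dr": [0, 0, 0]}, {"dp": [0.24, 0, -0.02], "dr": [0, 0, 0]}, {"dp": [0.31, 0, -0.02], "dr": [0, 0, 0]}, {"dp": [0.38, 0, -0.02], "dr": [0, 0, 0]}, {"dp": [0.45, 0, -0.02], "dr": [0, 0, 0]}, {"dp": [0.52, 0, -0.02], "dr": [0, 0, 0]}, {"dp": [0.59, 0, -0.02], "dr": [0, 0, 0]}, {"dp": [0.66, 0, -0.02], "dr": [0, 0, 0]}, {"dp": [0.72, 0, -0.02], "dr": [0, 0, 0]}, {"dp": [0.75, 0, -0.02], "dr": [0, 0, 0]}]'

```text
clock: 9.8
position: [0.5469, -0.0795, -0.0094]
orientation: [[0.192, -0.981, -0.001], [-0.981, -0.192, -0.0], [0.0, 0.001, -1.0]]
ft_force: [0.0, 1.0, 0.3]
gripper_width: 0.174
grasp_force: 0.2
```

```bash
python3 -c "
from h import *
plan((-85,39,.055,-45),(-85,-1,.055,0),(-85,-1,-.011,0))
ahead(grab('wrist','w6.png'))"
```

```text
t 9.8 dock [-64.3  17.9] z -0.0094 head -45.2 grip 0.174 F [0.  1.  0.3]
(-85, 39, 0.055, -45) dp [-0.197 -0.001 -0.429] dr [ 0.001 -0.    -0.005]
(-85, -1, 0.055, 0) dp [-0.008  0.187 -0.429] dr [ 1.000e-03  0.000e+00 -1.005e+00]
(-85, -1, -0.011, 0) dp [-0.008  0.187  0.011] dr [ 1.000e-03  0.000e+00 -1.005e+00]
187 14 312 325 [-37.5  -9.3] [-32.5 -14.3]
193 35 302 336 [-40.3  -6.9] [-34.9 -12.3]
199 23 298 340 [-43.6  -4.9] [-37.6 -10.6]
205 6 295 343 [-48.7  -4.6] [-41.9 -10.4]
211 3 292 346 [-52.1  -2.5] [-44.7  -8.7]
217 2 347 348 [-63.6  -8.3] [-54.2 -13.5]
223 2 292 348 [-54.4   6.4] [-46.5  -1.3]
229 3 292 347 [-53.1  13.3] [-45.5   4.5]
235 1 295 295 [-48.9  23.2] [-42.   12.7]
241 1 341 341 [-72.4   5.7] [-61.6  -1.8]
247 5 302 335 [-64.  20.] [-54.5  10.1]
253 10 301 336 [-68.3  21.8] [-58.1  11.5]
259 34 279 358 [-72.   24.2] [-61.2  13.6]
```

>>> arm_command --deltas '[{"dp": [-0.1, 0, 0], "dr": [0, 0, 0]}, {"dp": [-0.2, 0, -0.25], "dr": [0, 0, 0]}, {"dp": [-0.2, 0, -0.43], "dr": [0, 0, -0.15]}, {"dp": [-0.15, 0.1, -0.43], "dr": [0, 0, -0.3]}, {"dp": [-0.03, 0.195, -0.43], "dr": [0, 0, -0.45]}, {"dp": [-0.03, 0.195, -0.43], "dr": [0, 0, -0.6]}, {"dp": [-0.03, 0.195, -0.43], "dr": [0, 0, -0.75]}, {"dp": [-0.03, 0.195, -0.43], "dr": [0, 0, -0.9]}, {"dp": [-0.03, 0.195, -0.4], "dr": [0, 0, -1.0]}, {"dp": [-0.03, 0.195, -0.25], "dr": [0, 0, -1.0]}, {"dp": [-0.03, 0.195, -0.1], "dr": [0, 0, -1.0]}, {"dp": [-0.03, 0.195, 0.01], "dr": [0, 0, -1.0]}]'

```text
clock: 10.85
position: [0.517, -0.0786, -0.0122]
orientation: [[0.831, -0.557, -0.002], [-0.557, -0.831, 0.001], [-0.002, 0.0, -1.0]]
ft_force: [-0.4, 0.2, 1.0]
gripper_width: 0.177
grasp_force: 0.0
```

```bash
python3 -c "
from h import *
plan((-60,0,-.011,0),(-26,-1,-.011,0))
dark('wrist','w7.png')"
```

```text
t 10.85 dock [-89.7   1.9] z -0.0122 head -0.1 grip 0.177 F [-0.4  0.2  1. ]
(-60, 0, -0.011, 0) dp [ 0.198  0.012 -0.008] dr [ 0.001  0.002 -0.003]
(-26, -1, -0.011, 0) dp [ 0.425  0.019 -0.009] dr [ 0.001  0.002 -0.003]
wrist [255.  91.] [ 198    0   83  174 1128] [-0. 30.]
wrist [326.  21.] [ 289    0   76   51 2872] [28. -2.]
wrist [390.  94.] [ 364    0   80  174 1092] [ -2. -31.]
wrist [245.  23.] [238  15  16  17 182] [27. 32.]
wrist [400.  24.] [392  15  16  18 212] [ 26. -34.]
wrist [323. 188.] [ 292  155   62   64 3051] [-46.  -1.]
wrist [325. 348.] [   65   245   510   155 39211] [-150.   -3.]
```

>>> arm_command --deltas '[{"dp": [0.06, 0.01, 0], "dr": [0, 0, 0]}, {"dp": [0.12, 0.015, 0], "dr": [0, 0, 0]}, {"dp": [0.18, 0.015, 0], "dr": [0, 0, 0]}, {"dp": [0.24, 0.02, 0], "dr": [0, 0, 0]}, {"dp": [0.3, 0.02, 0], "dr": [0, 0, 0]}, {"dp": [0.36, 0.02, 0], "dr": [0, 0, 0]}, {"dp": [0.42, 0.02, 0], "dr": [0, 0, 0]}, {"dp": [0.42, 0.02, 0], "dr": [0, 0, 0]}, {"dp": [0.32, 0.02, 0], "dr": [0, 0, 0]}, {"dp": [0.32, 0.02, 0], "dr": [0, 0, 0]}]'

```text
clock: 11.73
position: [0.5536, -0.1067, -0.0107]
orientation: [[0.831, -0.557, -0.003], [-0.557, -0.831, 0.001], [-0.003, 0.001, -1.0]]
ft_force: [-0.2, 0.9, -0.3]
gripper_width: 0.178
grasp_force: 0.0
```

>>> arm_command --deltas '[{"dp": [0, 0, -0.02], "dr": [0, 0, 0]}, {"dp": [0, 0, -0.02], "dr": [0, 0, 0]}, {"dp": [0, 0, -0.02], "dr": [0, 0, 0]}]' --fingers -1

```text
clock: 11.98
position: [0.5558, -0.1084, -0.0075]
orientation: [[0.83, -0.557, -0.0], [-0.557, -0.83, -0.0], [-0.0, 0.0, -1.0]]
ft_force: [0.8, 0.3, -0.1]
gripper_width: -0.002
grasp_force: 0.0
```

```bash
python3 -c "
from h import *
plan((6,-1.2,-.008,0))"
```

```text
t 11.98 dock [-40.9  -1.3] z -0.0075 head -0.2 grip -0.002 F [ 0.8  0.3 -0.1]
(6, -1.2, -0.008, 0) dp [ 0.312 -0.001  0.003] dr [ 0.     0.    -0.003]
```

>>> arm_command --deltas '[{"dp": [0.05, 0, 0], "dr": [0, 0, 0]}, {"dp": [0.1, 0, 0], "dr": [0, 0, 0]}, {"dp": [0.15, 0, 0], "dr": [0, 0, 0]}, {"dp": [0.2, 0, 0], "dr": [0, 0, 0]}, {"dp": [0.24, 0, 0], "dr": [0, 0, 0]}, {"dp": [0.28, 0, 0], "dr": [0, 0, 0]}, {"dp": [0.31, 0, 0], "dr": [0, 0, 0]}, {"dp": [0.31, 0, 0], "dr": [0, 0, 0]}]'

```text
clock: 12.65
position: [0.5946, -0.1348, -0.0081]
orientation: [[0.83, -0.557, -0.001], [-0.557, -0.83, -0.0], [-0.0, 0.001, -1.0]]
ft_force: [1.0, 0.6, -0.5]
gripper_width: 0.002
grasp_force: 0.0
```

>>> arm_command --deltas '[{"dp": [-0.15, 0, 0], "dr": [0, 0, 0]}, {"dp": [-0.35, 0, -0.1], "dr": [0, 0, 0]}, {"dp": [-0.5, 0, -0.3], "dr": [0, 0, 0]}, {"dp": [-0.6, 0, -0.4], "dr": [0, 0, 0]}, {"dp": [-0.6, 0, -0.4], "dr": [0, 0, 0]}]' --fingers -0.65

```text
clock: 13.07
position: [0.5184, -0.0824, 0.0549]
orientation: [[0.831, -0.556, 0.001], [-0.556, -0.831, 0.001], [0.0, -0.001, -1.0]]
ft_force: [-0.4, 0.5, -0.3]
gripper_width: 0.175
grasp_force: 0.0
```

```bash
python3 -c "
from h import *
dark('wrist','w8.png')
plan((-154,-103.5,.055,42.5),(-154,-103.5,-.01,42.5))"
```

```text
wrist [276.  79.] [234   0  55 158 454] [15. 28.]
wrist [320.  36.] [ 296    0   48   75 2895] [40. -2.]
wrist [352.  46.] [351  10   3  74  81] [ 35. -23.]
wrist [266.  56.] [262  51  10  11  82] [29. 33.]
wrist [370.  57.] [366  51  10  12  84] [ 28. -35.]
wrist [372. 127.] [348  99  53  60 140] [-17. -39.]
wrist [413. 264.] [ 392  243   44   44 1381] [-127.  -79.]
wrist [319. 350.] [   64   245   512   155 37710] [-216.   -1.]
t 13.12 dock [-85.   -0.5] z 0.0535 head -0.1 grip 0.178 F [ 1.1 -1.4 -1. ]
(-154, -103.5, 0.055, 42.5) dp [-0.458  0.687 -0.011] dr [-0.001 -0.001 -0.947]
(-154, -103.5, -0.01, 42.5) dp [-0.459  0.688  0.423] dr [-0.001 -0.001 -0.947]
```

>>> arm_command --deltas '[{"dp": [-0.2, 0.3, 0], "dr": [0, 0, -0.15]}, {"dp": [-0.3, 0.5, 0], "dr": [0, 0, -0.3]}, {"dp": [-0.46, 0.69, 0], "dr": [0, 0, -0.45]}, {"dp": [-0.46, 0.69, 0], "dr": [0, 0, -0.6]}, {"dp": [-0.46, 0.69, 0], "dr": [0, 0, -0.75]}, {"dp": [-0.46, 0.69, 0], "dr": [0, 0, -0.9]}, {"dp": [-0.46, 0.69, 0.1], "dr": [0, 0, -0.98]}, {"dp": [-0.46, 0.69, 0.25], "dr": [0, 0, -0.98]}, {"dp": [-0.46, 0.69, 0.35], "dr": [0, 0, -0.98]}, {"dp": [-0.46, 0.69, 0.42], "dr": [0, 0, -0.98]}, {"dp": [-0.46, 0.69, 0.42], "dr": [0, 0, -0.98]}]'

```text
clock: 14.03
position: [0.4036, -0.1316, -0.013]
orientation: [[0.984, 0.177, -0.004], [0.177, -0.984, 0.001], [-0.004, -0.002, -1.0]]
ft_force: [0.3, 0.8, -0.1]
gripper_width: 0.181
grasp_force: 0.0
```

```bash
python3 -c "
from h import *
plan((-66,-17.5,-.011,44))
dark('wrist','w9.png')"
```

```text
t 14.03 dock [-154.6 -105. ] z -0.013 head 43.9 grip 0.181 F [ 0.3  0.8 -0.1]
(-66, -17.5, -0.011, 44) dp [ 0.83  -0.011 -0.016] dr [-0.002  0.005 -0.002]
wrist [426.  24.] [418   0  18  51 698] [-39. -59.]
wrist [  6. 114.] [  0  94  15  38 413] [-199.   55.]
wrist [317. 202.] [ 287  169   62   65 3106] [-129.  -80.]
wrist [ 61. 253.] [ 42 231  37  48 869] [-248.    1.]
```

>>> arm_command --deltas '[{"dp": [0.06, 0, 0], "dr": [0, 0, 0]}, {"dp": [0.12, 0, -0.01], "dr": [0, 0, 0]}, {"dp": [0.19, 0, -0.015], "dr": [0, 0, 0]}, {"dp": [0.26, 0, -0.015], "dr": [0, 0, 0]}, {"dp": [0.34, 0, -0.015], "dr": [0, 0, 0]}, {"dp": [0.42, -0.005, -0.015], "dr": [0, 0, 0]}, {"dp": [0.5, -0.005, -0.015], "dr": [0, 0, 0]}, {"dp": [0.58, -0.01, -0.015], "dr": [0, 0, 0]}, {"dp": [0.66, -0.01, -0.015], "dr": [0, 0, 0]}, {"dp": [0.73, -0.01, -0.015], "dr": [0, 0, 0]}, {"dp": [0.79, -0.01, -0.015], "dr": [0, 0, 0]}, {"dp": [0.82, -0.01, -0.015], "dr": [0, 0, 0]}]'

```text
clock: 15.08
position: [0.5264, -0.108, -0.008]
orientation: [[0.984, 0.178, 0.0], [0.178, -0.984, -0.0], [0.0, 0.0, -1.0]]
ft_force: [-0.6, 0.9, -0.0]
gripper_width: 0.177
grasp_force: 0.1
```

```bash
python3 -c "
from h import *
plan((-89,-1,-.011,0))
dark('wrist','w10.png')"
```

```text
t 15.08 dock [-65.5 -17.3] z -0.008 head 44.0 grip 0.177 F [-0.6  0.9 -0. ]
(-89, -1, -0.011, 0) dp [-0.037 -0.187  0.02 ] dr [ 0.    -0.     0.977]
wrist [594.   6.] [577   0  37  20 279] [107. -18.]
wrist [469.  76.] [ 398   11  139  132 9696] [52. -2.]
wrist [375.  54.] [371  49  10  11  88] [28. 36.]
wrist [567.  68.] [557  60  19  16 149] [ 86. -32.]
wrist [464. 158.] [456 153  14  11  90] [ 27. -31.]
wrist [405. 221.] [397 175  20 102 982] [-16. -36.]
wrist [358. 342.] [   65   186   575   214 46120] [-91. -78.]
wrist [ 71. 302.] [ 51 290  35  31 513] [-190.   70.]
```

>>> arm_command --deltas '[{"dp": [-0.1, 0, 0], "dr": [0, 0, 0]}, {"dp": [-0.2, 0, -0.25], "dr": [0, 0, 0]}, {"dp": [-0.2, 0, -0.43], "dr": [0, 0, 0.15]}, {"dp": [-0.15, -0.1, -0.43], "dr": [0, 0, 0.3]}, {"dp": [-0.04, -0.185, -0.43], "dr": [0, 0, 0.45]}, {"dp": [-0.04, -0.185, -0.43], "dr": [0, 0, 0.6]}, {"dp": [-0.04, -0.185, -0.43], "dr": [0, 0, 0.75]}, {"dp": [-0.04, -0.185, -0.43], "dr": [0, 0, 0.9]}, {"dp": [-0.04, -0.185, -0.4], "dr": [0, 0, 0.98]}, {"dp": [-0.04, -0.185, -0.25], "dr": [0, 0, 0.98]}, {"dp": [-0.04, -0.185, -0.1], "dr": [0, 0, 0.98]}, {"dp": [-0.04, -0.185, 0.01], "dr": [0, 0, 0.98]}]'

```text
clock: 16.13
position: [0.5137, -0.082, -0.0111]
orientation: [[0.83, -0.557, -0.002], [-0.557, -0.83, 0.0], [-0.001, 0.001, -1.0]]
ft_force: [0.3, 0.0, 0.1]
gripper_width: 0.175
grasp_force: 0.0
```

```bash
python3 -c "
from h import *
plan((-60,-1,-.011,0),(-26,-1,-.011,0))
dark('wrist','w11.png')"
```

```text
t 16.13 dock [-90.5  -2.7] z -0.0111 head -0.2 grip 0.175 F [0.3 0.  0.1]
(-60, -1, -0.011, 0) dp [ 0.203 -0.012 -0.001] dr [ 0.001  0.002 -0.004]
(-26, -1, -0.011, 0) dp [ 0.43  -0.013 -0.002] dr [ 0.001  0.002 -0.004]
wrist [246.  90.] [ 189    0   83  173 1367] [-1. 30.]
wrist [315.  21.] [ 277    0   76   51 2864] [27. -2.]
wrist [381.  96.] [355   0  79 172 895] [ -4. -33.]
wrist [236.  22.] [229  13  16  18 208] [27. 32.]
wrist [389.  22.] [382  14  16  18 217] [ 26. -34.]
wrist [313. 187.] [ 282  155   62   64 3019] [-47.  -0.]
wrist [320. 350.] [   65   245   509   155 37792] [-153.   -4.]
```

>>> arm_command --deltas '[{"dp": [0.06, -0.005, 0], "dr": [0, 0, 0]}, {"dp": [0.12, -0.01, 0], "dr": [0, 0, 0]}, {"dp": [0.18, -0.01, 0], "dr": [0, 0, 0]}, {"dp": [0.24, -0.01, 0], "dr": [0, 0, 0]}, {"dp": [0.3, -0.01, 0], "dr": [0, 0, 0]}, {"dp": [0.36, -0.01, 0], "dr": [0, 0, 0]}, {"dp": [0.42, -0.01, 0], "dr": [0, 0, 0]}, {"dp": [0.42, -0.01, 0], "dr": [0, 0, 0]}, {"dp": [0.32, -0.01, 0], "dr": [0, 0, 0]}, {"dp": [0.32, -0.01, 0], "dr": [0, 0, 0]}]'

```text
clock: 17.02
position: [0.553, -0.1062, -0.0097]
orientation: [[0.831, -0.557, -0.003], [-0.557, -0.831, 0.001], [-0.003, 0.001, -1.0]]
ft_force: [-0.1, -0.1, 0.0]
gripper_width: 0.171
grasp_force: 0.0
```

>>> arm_command --deltas '[{"dp": [0, 0, -0.02], "dr": [0, 0, 0]}, {"dp": [0, 0, -0.02], "dr": [0, 0, 0]}, {"dp": [0, 0, -0.02], "dr": [0, 0, 0]}]' --fingers -1

```text
clock: 17.27
position: [0.5553, -0.1077, -0.0068]
orientation: [[0.83, -0.557, -0.0], [-0.557, -0.83, -0.0], [-0.0, 0.0, -1.0]]
ft_force: [-0.8, -0.5, 0.0]
gripper_width: -0.003
grasp_force: 0.0
```

```bash
python3 -c "
from h import *
plan((6,-1.2,-.008,0))"
```

```text
t 17.27 dock [-41.7  -1. ] z -0.0068 head -0.2 grip -0.003 F [-0.8 -0.5  0. ]
(6, -1.2, -0.008, 0) dp [0.318 0.    0.008] dr [ 0.     0.    -0.004]
```

>>> arm_command --deltas '[{"dp": [0.05, 0, 0], "dr": [0, 0, 0]}, {"dp": [0.1, 0, 0], "dr": [0, 0, 0]}, {"dp": [0.15, 0, 0], "dr": [0, 0, 0]}, {"dp": [0.2, 0, 0], "dr": [0, 0, 0]}, {"dp": [0.24, 0, 0], "dr": [0, 0, 0]}, {"dp": [0.28, 0, 0], "dr": [0, 0, 0]}, {"dp": [0.31, 0, 0], "dr": [0, 0, 0]}, {"dp": [0.31, 0, 0], "dr": [0, 0, 0]}]'

```text
clock: 17.93
position: [0.5941, -0.134, -0.0073]
orientation: [[0.83, -0.557, -0.001], [-0.557, -0.83, -0.0], [-0.0, 0.001, -1.0]]
ft_force: [-0.1, 0.3, -0.5]
gripper_width: -0.002
grasp_force: 0.0
```

>>> arm_command --deltas '[{"dp": [-0.15, 0, 0], "dr": [0, 0, 0]}, {"dp": [-0.35, 0, -0.1], "dr": [0, 0, 0]}, {"dp": [-0.5, 0, -0.4], "dr": [0, 0, 0]}, {"dp": [-0.7, 0, -0.7], "dr": [0, 0, 0]}, {"dp": [-0.8, 0, -0.9], "dr": [0, 0, 0]}, {"dp": [-0.8, 0, -0.9], "dr": [0, 0, 0]}]'

```text
clock: 18.43
position: [0.4931, -0.0653, 0.1319]
orientation: [[0.831, -0.557, 0.002], [-0.557, -0.831, 0.001], [0.001, -0.002, -1.0]]
ft_force: [-0.4, 0.3, 0.3]
gripper_width: 0.002
grasp_force: 0.0
```

```bash
python3 -c "
from h import *
c=dark('wrist','w12.png')
plan()
s=grab('scene','s5.png');t=grab('top','t5.png')
cv2.imwrite('pics/fin.png',np.hstack([cv2.resize(c['image'][:,150:500],(350,400)),cv2.resize(t['image'][90:300,240:450],(400,400))])[:,:,::-1])"
```

```text
wrist [293.  31.] [292   0   3  64  68] [31. 21.]
wrist [320.  25.] [ 303    0   35   52 1454] [36. -2.]
wrist [279.  36.] [276  32   7   8  47] [28. 34.]
wrist [358.  36.] [355  32   7   9  49] [ 27. -36.]
wrist [276.  91.] [253  68  44  48 180] [-18.  39.]
wrist [361.  92.] [341  70  43  47 144] [-19. -40.]
wrist [260. 262.] [252 260  15   8  41] [-199.   66.]
t 18.48 dock [-1.164e+02  1.000e-01] z 0.132 head -0.1 grip -0.002 F [ 1.  -0.1  2.8]
```

View pics/fin.png

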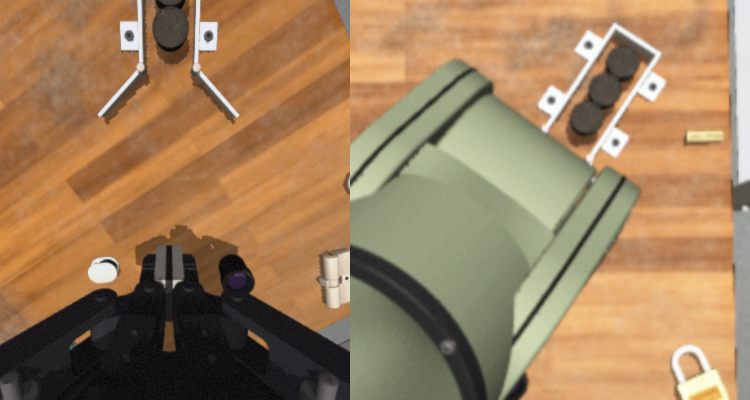

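The final view shows all three barrels standing in a row in the slot behind the pins. The tall eyepiece, loupe and plug look undisturbed, and the arm is clear of everything.

```bash
python3 -c "
from rig import bot
print(bot.job_done())"
```

```text
the job is handed in; nothing more can be done
None
```

All three short black eyepieces stand in the dock slot behind the gate, pushed in one at a time with the fingertips; the tall eyepiece, loupe and brass plug were left alone, and the job was handed in at about 18.5 s.

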